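Put the decorating tools back in their holders

TASK

Put the four decorating tools back in the white holders made for them: the spice jar upright in the larger round cup, the piping nozzle on its wide end in the smaller cup, the probe thermometer flat in the longer trough and the marker pen flat in the shorter trough (either way round). Set each one down fully inside its holder's rim, let go of it, and leave the round pastry cutter standing where it is.

Things in the scene. Friction and masses are not known exactly. Their poses are not given: they have to be found in the camera images.
- jar: Spice jar with a black lid, a closed cylinder 41 mm across and 105 mm tall, standing upright, about 0.11 kg. Origin: centre of its underside, z up along its axis.
- nozzle: Plain steel piping nozzle, a solid-sided cone 50 mm tall, 27 mm across at the wide lower end and narrowing to about 13 mm at the top, standing on its wide end, 18 g. It is narrow enough to be gripped round the cone about 20 mm above its foot. Origin: centre of its underside, z up along its axis.
- thermometer: Probe thermometer lying flat, 193 mm long, 0.05 kg: white body 22 mm wide, 18 mm high, from y = +22 to +96 mm (grip at +59 mm); thin steel probe 4 mm thick, 9 mm up, to y = -96 mm. Origin: middle of the whole length, underneath; y axis along it, at the start pointing roughly towards the robot (up to 0.4 rad off).
- marker: Marker pen, black and white, 135 mm long, 16 mm thick, 8 g. Origin at the middle of its length, underneath; y axis along the pen. Lies flat on the table at the start; its y axis points roughly towards the robot (up to 0.4 rad off).
- marker_center (a point): Centre of the marker pen, on its long axis, half-way along it and 8 mm above whatever it lies on; y axis along the pen. Grip the pen here.
- jar_cup: White plastic round cup, the larger of the two, fixed to the table: inside diameter 53 mm, outside 65 mm over its foot flange, rim 9 mm above the table, floor 3 mm above the table. Origin: its centre at table level, z up.
- nozzle_cup: White plastic round cup, the smaller of the two, fixed to the table: inside diameter 39 mm, outside 51 mm over its foot flange, rim 9 mm above the table, floor 3 mm above the table. Origin: its centre at table level, z up.
- thermometer_trough: White plastic trough, the longer of two, fixed to the table: inside 207 mm long (y axis) and 36 mm wide; a plate, upper face 3 mm above the table, with a lip 11 mm above the table and 3 mm thick round each end and along the last 26 mm of each side, the sides open between. Origin: its centre at table level, z up.
- marker_trough: White plastic trough, the shorter of the two, fixed to the table: inside 149 mm long (its y axis) and 31 mm wide, otherwise made like the longer one (plate 3 mm, lips 11 mm above the table, 3 mm thick, round each end and along the last 26 mm of each side). Origin: its centre at table level, z up.
- cutter: Bystander: an open round steel pastry cutter, 74 mm across and 30 mm high, standing loose on the table. Origin: centre of its underside. It must stay where it is.
There are look-alikes about, which are no part of the job. Leave any brown look-alike of the jar_cup alone.

How it is judged (in metres and radians):
At the end, for the whole second after the job is handed in: Jar and nozzle upright (0.1 rad) on their cup floors within 10 mm of centre; thermometer (underside down) and marker on their trough plates within 12 mm of centre and 0.2 rad of its length; heights within 3 mm; all released and at rest; cutter within 30 mm of its start (horizontal distance between jar and jar_cup below 0.01 m and z of jar in the frame of jar_cup between 0 and 0.006 m and angle between each of jar, nozzle, thermometer's own z axis and vertical below 0.1 rad and linear speed of each of jar, nozzle, thermometer, marker below 0.02 m/s and horizontal distance between nozzle and nozzle_cup below 0.01 m and z of nozzle in the frame of nozzle_cup between 0 and 0.006 m and horizontal distance between thermometer and thermometer_trough below 0.012 m and z of thermometer in the frame of thermometer_trough between 0 and 0.006 m and angle between the y axis of thermometer and the y axis of thermometer_trough, either way round below 0.2 rad and horizontal distance between marker_center and marker_trough below 0.012 m and z of marker_center in the frame of marker_trough between 0.008 and 0.014 m and angle between the y axis of marker_center and the y axis of marker_trough, either way round below 0.2 rad and distance of cutter from where it was at the start of the episode below 0.03 m); the robot touches nothing.
It fails at once if the pastry cutter was pushed 30 mm or more from its place (distance of cutter from where it was at the start of the episode above 0.03 m).
It also fails if it takes over 120 s, if anything falls off the work surface, if the arm or the gripper's body presses on something with over 40 N, if the wrist force passes 120 N, or if a joint passes its speed limit or range.

ROBOT

A 6-joint arm with a two-finger parallel gripper is mounted at the origin on a cart in front of the work surface, level with it; the furniture and walls round the work are solid. World frame = base frame: x ahead of the robot, y to its left, z up, the work surface at z = 0. Lengths are in mm, angles in degrees, forces in N, time in s.
With the tool pointing down it reaches from about 275 to 1000 mm from the base axis. Payload 8.4 kg.
Tool frame: the origin (TCP) lies midway between the tips of the shut fingers; the grasp point (between the pads) lies 19 mm behind it; z points along the fingers, y is the line along which they close (so a half turn about z gives the same grasp; the last joint's range is limited). The gripper opens to 85 mm and grips with 20 to 120 N. Pads are 22 mm wide; open, the fingers measure 114 mm over their backs; the gripper's body (76 mm by 85 mm) begins 54 mm behind the grasp point. The pads swing forward as they close: fully open they stand 13 mm farther back than shut.
Start: joints at [-65.798, 20.225, 93.587, -0, 66.188, -0.138], TCP at [257.585, -569.454, 231.281] pointing down, gripper open.
Joint ranges: [-150.9, 150.9], [-52.94, 120.26], [3.33, 152.33], [-74.26, 254.26], [0, 154.13], [-172.89, 172.89]. Speed limits (degrees/s): [127.2, 127.2, 159.86, 180, 180, 180].

INTERFACE

Orientations are given as [roll, pitch, yaw] about the fixed x, y, z axes, in that order (R = Rz(yaw) Ry(pitch) Rx(roll)).
In Python, from cell import state, vision, env gives the robot as it stands.
- The arm moves only by the tool carry_out, never from a script. Its argument "moves" is a list of rows, each a list of 7 numbers: the finger opening in mm, from 0 to 85.4, then the shift along the tool's x, y, z in mm, then the turn, a rotation vector about the tool's x, y, z in rad. In form: [[gripper, tx, ty, tz, rx, ry, rz], ...]. A call has 1 to 12 rows; each row shifts and turns the commanded pose from where the row before left it, along the tool's axes as they then stand; what a row does not reach is not made up. A row lasts 1/10 s, in which the tool goes at most 50 mm and 8.59 degrees, less where a joint would pass 70% of its speed; a pose out of reach is approached as far as the arm can. A call with a gripper value outside its range is refused whole. The fingers move at their own pace and stop on an object; "grip_force" is the grip in N (left out, the last holds). Time passes only in rows, so rows that do not move let the fingers close. It gives the time, the measured TCP pose, the force, the opening and the grip force at its end, in the units of the state.
- state(): the state, without advancing time (a new reading comes with each control period).
- vision.get_image(name): name is "scene" or "side" or "wrist"; returns a dict with "color" (420x560x3 uint8, blue, green, red), "camera_matrix" (3x3 intrinsics, pixels), "camera_from_world" (4x4, takes a point from world to camera coordinates). Camera axes: x right, y down, z forward; pixel columns grow to the right and rows downward; lengths in mm; the calibration is good to about 2 mm. A picture is of the moment at which its call begins. There is no depth.
- env.close_job(): hands the job in; it is judged then, once.
The state is a dict: "time_s": time; "joint_positions": joint angles; "joint_vel": joint speeds; "tau": joint torques, N m; "position": TCP position; "eef_rot": TCP orientation; "contact_force": force on the tool from outside, world axes, zero at the start; "ft_torque": the same for the moment, N m; "width": finger opening in mm; "finger_force": force on a finger pad.
Only numpy, scipy, OpenCV 4.12 (cv2) and the standard library are available. Lean on these libraries where they do the work, as an engineer would, in place of code of your own. Each camera call takes 0.05 s, during which the arm holds its last target. There are 200 camera calls.

## Working session

There is one attempt and no reset: what is moved stays moved. The work goes in short steps, Python scripts to look and compute and a tool call to move; the robot and the scene stay as the last step left them, time stands still between calls to the robot, and variables do not carry over. Pictures are saved under pics/ and viewed, at most 14 in all, crops included, and the job is handed in when it is done.

Besides the shell and the picture viewer there is one more tool, called after "Request:" by a JSON object that holds its "fn" and its "kwargs", one argument or row to a line. carry_out: Moves the arm, as the interface text tells. Its arguments: {"type":"object","properties":{"moves":{"type":"array","items":{"type":"array","items":{"type":"number"}}},"grip_force":{"type":"number"}},"required":["moves"]}

```bash
mkdir -p pics
python3 - <<'E'
from cell import state, vision, env
import cv2, numpy as np, pickle
print(state())
for n in ["scene","side","wrist"]:
    d=vision.get_image(n); pickle.dump(d,open(f"pics/{n}0.pkl","wb"))
    cv2.imwrite(f"pics/{n}0.png",d["color"])
    E=d["camera_from_world"]; print(n,d["camera_matrix"].tolist(), (-E[:3,:3].T@E[:3,3]).round(), E[2,:3].round(2))
E
```

```text
{'time_s': 0.0, 'joint_positions': array([-6.57980755e+01,  2.02628395e+01,  9.36289715e+01, -1.69826398e-03,
        6.61882058e+01, -1.36475694e-01]), 'joint_vel': array([-0.03022057, -0.01562545, -0.05900546, -0.0082881 , -0.03464268,
       -0.01563188]), 'tau': array([ 4.83591175e-04, -6.05254626e+01, -3.42071271e+01,  9.51342327e-05,
        9.63197846e-03,  1.22656675e-05]), 'position': array([ 257.3844176 , -569.0185772 ,  230.55861834]), 'eef_rot': array([-1.79919980e+02,  1.36214263e-03,  2.43390878e+01]), 'contact_force': array([-0.45258212, -0.75006748,  0.43306899]), 'ft_torque': array([ 0.01019196,  0.03053915, -0.00623474]), 'finger_force': 0.0, 'width': 85.58267989504947}
scene [[389.3618323176984, 0.0, 281.42015125815203], [0.0, 389.3618323176984, 208.16029607976452], [0.0, 0.0, 1.0]] [104. 609. 737.] [ 0.38 -0.58 -0.72]
side [[477.41916403429576, 0.0, 279.47638524414236], [0.0, 477.41916403429576, 201.6470855477107], [0.0, 0.0, 1.0]] [377. 998. 561.] [ 0.11 -0.88 -0.45]
wrist [[308.82286400617954, 0.0, 276.72211498570874], [0.0, 308.82286400617954, 214.0508731582824], [0.0, 0.0, 1.0]] [ 329. -536.  373.] [-0.28 -0.12 -0.95]
```

View pics/scene0.png

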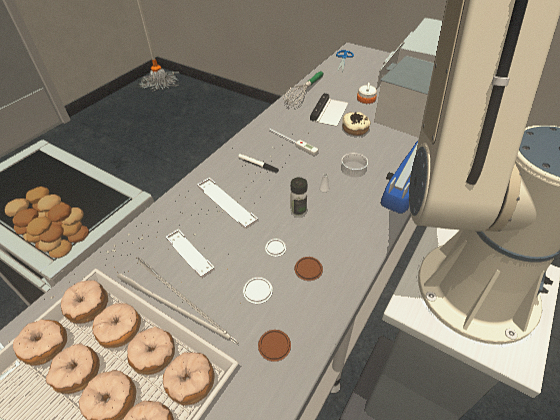

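View pics/side0.png

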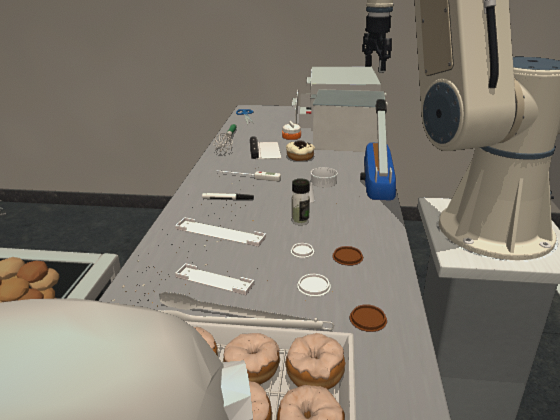

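The scene view shows everything: thermometer (292,142), marker (258,162), jar (299,195), nozzle (324,183), cutter (355,163), troughs (227,201) and (190,252), cups (275,247) and (257,290). There are brown decoys at (308,268) and (274,345). I'll enlarge this view.

Run:
```python
import cv2,pickle
d=pickle.load(open("pics/scene0.pkl","rb"))["color"]
cv2.imwrite("pics/sA.png",cv2.resize(d[120:220,220:380],None,fx=5,fy=5,interpolation=cv2.INTER_CUBIC))
cv2.imwrite("pics/sB.png",cv2.resize(d[172:308,155:315],None,fx=4.4,fy=4.4,interpolation=cv2.INTER_CUBIC))
```

```text
(no output)
```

View pics/sA.png

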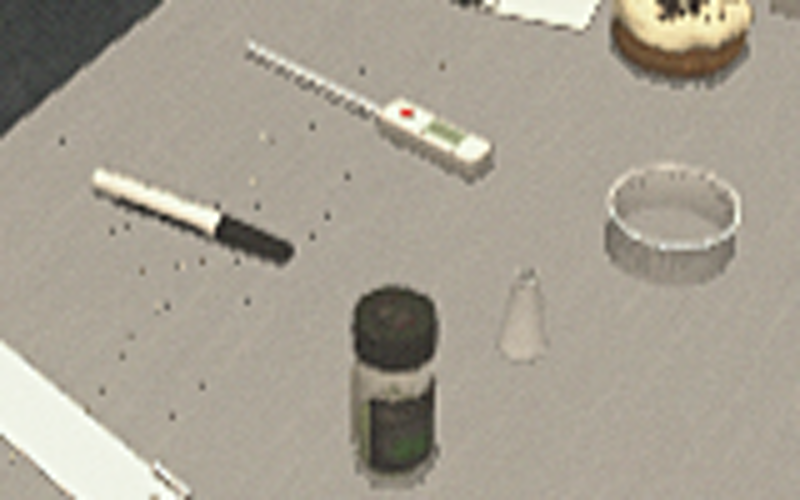

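View pics/sB.png

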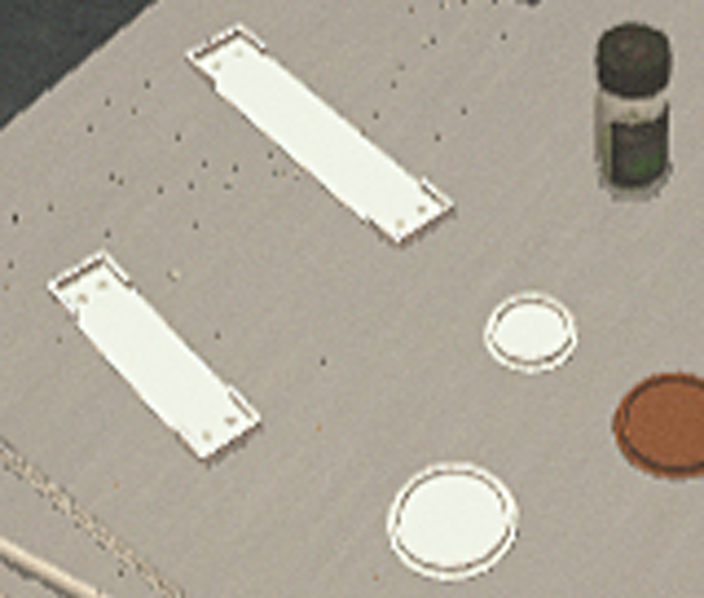

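```bash
cat > h.py <<'E'
from cell import state, vision, env
import cv2, numpy as np, pickle
from scipy.spatial.transform import Rotation as Ro
def world(d,uv,z):
    E=np.array(d["camera_from_world"]);K=np.array(d["camera_matrix"]);R=E[:3,:3];c=-R.T@E[:3,3]
    r=R.T@np.linalg.solve(K,[uv[0],uv[1],1]);return (c+r*(z-c[2])/r[2])[:2]
def pix(d,p):
    E=np.array(d["camera_from_world"]);K=np.array(d["camera_matrix"]);q=K@(E[:3,:3]@np.array(p,float)+E[:3,3]);return q[:2]/q[2]
def snap(n,fn):
    d=vision.get_image(n);pickle.dump(d,open(f"pics/{fn}.pkl","wb"));cv2.imwrite(f"pics/{fn}.png",d["color"]);return d
def load(fn): return pickle.load(open(f"pics/{fn}.pkl","rb"))
def goto(x,y,z,yaw=None,s=None):
    """tool-frame shift (mm) and turn (rad) to vertical-down TCP pose with yaw (deg, modulo 180)"""
    s=s or state();R=Ro.from_euler("xyz",s["eef_rot"],degrees=True)
    t=R.inv().apply(np.array([x,y,z])-s["position"]);cur=s["eef_rot"][2]
    if yaw is None: yaw=cur
    yaw=cur+(yaw-cur+90)%180-90
    rv=(R.inv()*Ro.from_euler("xyz",[180,0,yaw],degrees=True)).as_rotvec()
    print("pos",s["position"].round(1),s["eef_rot"].round(1),"j6",s["joint_positions"][5].round(0),"w",round(s["width"],1),"t",s["time_s"]);print("shift",t.round(1),"turn",rv.round(3))
E
python3 - <<'E'
from h import *
d=load("scene0")
A=lambda u,v:((u+.5)/5-.5+220,(v+.5)/5-.5+120)
B=lambda u,v:((u+.5)/4.4-.5+155,(v+.5)/4.4-.5+172)
W=lambda p,z:world(d,p,z)
def rep(n,a,b): print(n,"c",((a+b)/2).round(1),"len",np.linalg.norm(a-b).round(1),"ang",np.degrees(np.arctan2(*(b-a)[::-1])).round(1))
rep("thermo tip->body",W(A(248,45),9),W(A(437,128),18))
rep("body top",W(A(393,103),18),W(A(485,150),18))
rep("marker",W(A(97,178),8),W(A(290,252),8))
print("jar",W(A(397,312),105),"foot",W(A(395,468),0)); print("noz top",W(A(527,272),50),"base",W(A(521,350),0)); print("cutter",W(A(674,207),30))
for n,q in (("T",[(188,55),(240,27),(453,205),(402,241)]),("M",[(50,287),(105,254),(260,418),(207,460)])):
    w=[W(B(*p),8) for p in q]; rep(n,(w[0]+w[1])/2,(w[2]+w[3])/2); print(np.linalg.norm(w[0]-w[1]))
print("ncup",W(B(531,331),4),"jcup",W(B(452,520),4))
goto(430,-150,350,90)
E
```

```text
thermo tip->body c [ 635.5 -243. ] len 155.1 ang 171.4
body top c [ 559.  -233.5] len 71.7 ang 170.8
marker c [646.3 -96.2] len 135.2 ang -178.4
jar [447.69970149   6.1669935 ] foot [444.61389244   9.40337755]
noz top [ 434.88338021 -109.848185  ] base [ 431.24320917 -103.20468139]
cutter [ 400.00317342 -223.80826878]
T c [627.4  77.2] len 212.5 ang 165.1
39.27476080149035
M c [596.6 257.2] len 152.9 ang 164.5
35.34610696848698
ncup [433.78493537 136.22456444] jcup [402.32402897 255.84827673]
pos [ 257.4 -569.1  230.7] [-179.9    0.    24.3] j6 -0.0 w 85.4 t 0.15
shift [ 330.  -310.9 -119. ] turn [-1.000e-03 -1.000e-03 -1.146e+00]
```

View pics/wrist0.png

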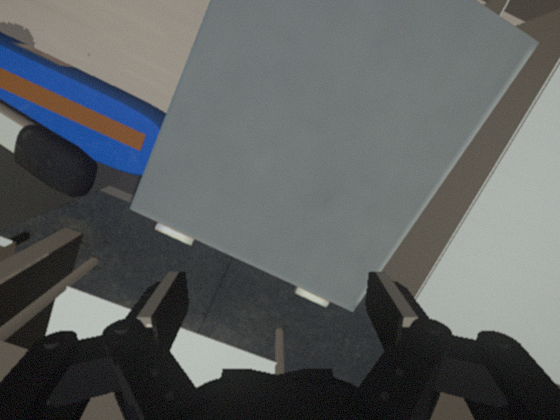

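The wrist view shows a box below the gripper and the blue object at its left, so I lift first and then cross.

Request:
{"fn": "carry_out", "kwargs": {
  "moves": [
    [85,0,0,-45,0,0,0.142],
    [85,0,0,-45,0,0,0.141],
    [85,0,0,-40,0,0,0.141],
    [85,20,-44,0,0,0,0],
    [85,20,-44,0,0,0,0],
    [85,20,-44,0,0,0,0],
    [85,20,-44,0,0,0,0],
    [85,20,-44,0,0,0,0],
    [85,20,-44,0,0,0,0],
    [85,20,-44,0,0,0,0],
    [85,20,-44,0,0,0,0],
    [85,20,-44,0,0,0,0]
  ]
}}

```text
time_s: 1.35
position: [437.6, -171.4, 361.3]
eef_rot: [180.0, -0.0, 0.0]
contact_force: [0.7, -0.4, -0.1]
width: 84.8
finger_force: 0.0
```

Request:
{"fn": "carry_out", "kwargs": {
  "moves": [
    [85,18,-44,0,0,0,0],
    [85,18,-44,0,0,0,0],
    [85,14,-44,0,0,0,0],
    [85,0,-20,0,0,0,0],
    [85,0,0,0,0,0,0],
    [85,0,0,0,0,0,0]
  ]
}}

```text
time_s: 1.95
position: [487.0, -21.3, 361.1]
eef_rot: [180.0, 0.0, 0.1]
contact_force: [0.5, -0.6, 0.6]
width: 85.0
finger_force: 0.0
```

Run:
```python
from h import *
d=snap("wrist","w1"); cv2.imwrite("pics/w1b.png",cv2.resize(d["color"],(800,600),interpolation=cv2.INTER_CUBIC)); goto(500,-20,350,0)
```

```text
pos [486.9 -21.8 361.1] [1.8e+02 0.0e+00 1.0e-01] j6 87.0 w 85.3 t 2.0
shift [13.1 -1.8 11.1] turn [0.    0.    0.001]
```

View pics/w1b.png

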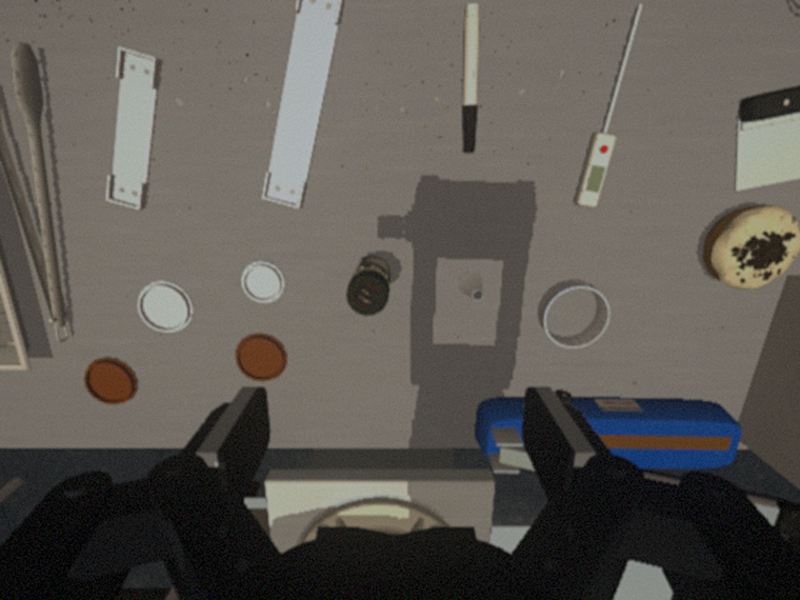

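The wrist view shows the thermometer body from (604,133) to (587,204), the marker from (472,4) to (468,151), the jar lid (369,293) and the nozzle tip (478,295). The cups are at (262,282) and (165,306), and the short trough's corners are at (119,48), (159,56), (143,208) and (106,202).

Run:
```python
from h import *
d=load("w1")
W=lambda u,v,z:world(d,((u+.5)*.7-.5,(v+.5)*.7-.5),z)
def rep(n,a,b): print(n,"c",((a+b)/2).round(1),"len",np.linalg.norm(a-b).round(1),"ang",np.degrees(np.arctan2(*(b-a)[::-1])).round(1))
rep("body",W(605,133,18),W(588,205,18)); rep("tip-body",W(640,6,9),W(596,170,18))
rep("marker",W(472,4,8),W(468,151,8))
print("jar",W(369,293,105),"noz",W(478,295,50),"cutter",W(576,314,30),"ncup",W(262,282,6),"jcup",W(165,306,6))
w=[W(*p,8) for p in [(119,48),(159,56),(143,208),(106,202)]]; rep("M",(w[0]+w[1])/2,(w[2]+w[3])/2)
w=[W(*p,8) for p in [(263,202),(301,207)]]; print("T near end",w,(w[0]+w[1])/2, np.degrees(np.arctan2(*(w[1]-w[0])[::-1])))
print("blue",W(735,465,0),W(480,440,0),W(480,410,100))
goto(447,6,200,0)
```

```text
body c [ 560.3 -230.8] len 72.7 ang 174.0
tip-body c [ 635.8 -243. ] len 153.3 ang 170.6
marker c [645.9 -94.9] len 134.1 ang -178.6
jar [450.20243423   4.7816659 ] noz [ 432.33817955 -108.44596691] cutter [ 404.31192306 -224.73248796] ncup [434.5013341  135.29065851] jcup [404.8445169 252.8508401]
M c [596.5 256.8] len 154.9 ang 164.2
T near end [array([525.60440474, 125.39264442]), array([520.33792971,  84.06773919])] [522.97116722 104.7301918 ] -97.26266537531068
blue [ 178.5324224  -480.71568065] [ 216.97995691 -132.83950591] [ 322.54902716 -108.21524863]
pos [486.9 -21.8 361.1] [1.8e+02 0.0e+00 1.0e-01] j6 87.0 w 85.3 t 2.0
shift [-39.9 -28.  161.1] turn [0.    0.    0.001]
```

Request:
{"fn": "carry_out", "kwargs": {
  "moves": [
    [85,-19,-13.7,40,0,0,0],
    [85,-19,-13.7,40,0,0,0],
    [85,0,0,45,0,0,0],
    [85,0,0,45,0,0,0],
    [85,0,0,45,0,0,0],
    [85,0,0,40,0,0,0],
    [85,0,0,35,0,0,0],
    [85,0,0,15,0,0,0],
    [85,0,0,0,0,0,0],
    [85,0,0,0,0,0,0]
  ],
  "grip_force": 35
}}

```text
time_s: 3.0
position: [449.3, 5.2, 56.6]
eef_rot: [180.0, 0.0, -0.0]
contact_force: [0.7, 0.2, 0.2]
width: 85.0
finger_force: 0.0
```

Run:
```python
from h import *
d=snap("wrist","w2"); goto(449,5.5,56,0); print([pix(d,p).round() for p in [(449,5.5,105),(449,26,105),(469.5,5.5,105)]], state()["contact_force"])
```

```text
pos [449.9   5.4  57.1] [ 1.8e+02 -1.0e-01 -0.0e+00] j6 91.0 w 85.2 t 3.05
shift [-0.9 -0.1  1.1] turn [ 0.    -0.001 -0.   ]
[array([279., 341.]), array([223., 341.]), array([279., 292.])] [ 0.04640915 -0.38853858  1.393799  ]
```

View pics/w2.png

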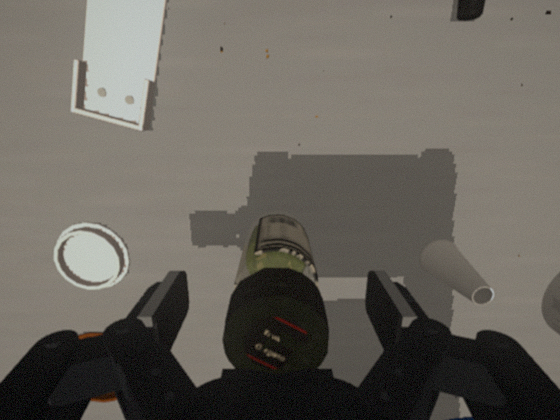

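The jar's lid lies between the fingers, centred at column 276 where 279 was predicted. I close and lift.

Request:
{"fn": "carry_out", "kwargs": {
  "moves": [
    [30,0,0,0,0,0,0],
    [30,0,0,0,0,0,0],
    [30,0,0,0,0,0,0],
    [30,0,0,0,0,0,0],
    [30,0,0,0,0,0,0],
    [30,0,0,0,0,0,0],
    [30,0,0,-15,0,0,0],
    [30,0,0,-35,0,0,0],
    [30,0,0,-45,0,0,0],
    [30,0,0,0,0,0,0]
  ]
}}

```text
time_s: 4.05
position: [452.5, 6.2, 156.2]
eef_rot: [-180.0, -0.5, 0.1]
contact_force: [0.1, 0.3, -0.6]
width: 39.6
finger_force: 35.7
```

Run:
```python
from h import *
d=snap("wrist","w3"); d2=snap("side","s3"); goto(403.5,254.4,130,0); print([world(load("w2"),p,6).round(1) for p in [(91,257)]])
c=cv2.resize(d2["color"][100:320,200:400],(545,600),interpolation=cv2.INTER_CUBIC);cv2.imwrite("pics/s3c.png",c)
p=state()["position"];print([((pix(d2,(403.5,254.4,6))-[200,100])*2.725).round()])
```

```text
pos [449.8   6.2 152.2] [-1.8e+02 -2.0e-01  1.0e-01] j6 91.0 w 40.1 t 4.15
shift [ -46.1 -248.3   22.1] turn [-0.    -0.003  0.001]
[array([435. , 133.9])]
[array([306., 501.])]
```

View pics/s3c.png

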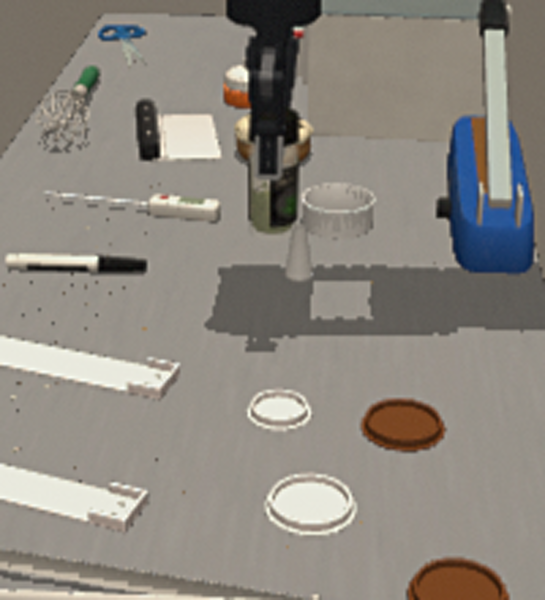

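The side view shows the jar held upright. The larger cup's ring is at (311,503) in the crop and the smaller cup's at (280,409). I'll fit those rings in code for precision.

```bash
cat >> h.py <<'E'
def ring(d,xy,z=5,r=45):
    """centre of the white blob nearest the expected point"""
    u=pix(d,(*xy,z)); m=(d["color"].min(2)>int(np.percentile(d["color"].min(2),50)+45)).astype(np.uint8)
    m=cv2.morphologyEx(m,cv2.MORPH_CLOSE,np.ones((5,5),np.uint8))
    n,l,s,c=cv2.connectedComponentsWithStats(m); best=None
    for i in range(1,n):
        if s[i,4]>60 and np.hypot(*(c[i]-u))<r:
            b=s[i]; e=cv2.fitEllipse(max(cv2.findContours((l==i).astype(np.uint8),0,2)[0],key=len))
            print(" blob",b.tolist(),"ell",np.round(e[0],1),np.round(e[1],1),"world",world(d,e[0],z).round(1))
E
python3 - <<'E'
from h import *
for n in ["scene0","side0","w1","w2","w3"]:
    d=load(n)
    for k,xy in (("jcup",(403.5,254)),("ncup",(434.5,135))): print(n,k,pix(d,(*xy,5)).round()); ring(d,xy,5,25)
E
```

```text
scene0 jcup [257. 289.]
 blob [243, 277, 30, 27, 632] ell [257.3 289.9] [26.2 28.9] world [401.7 256.6]
scene0 ncup [275. 246.]
 blob [265, 238, 21, 19, 309] ell [275.3 247. ] [17.7 20.6] world [433.  137.3]
side0 jcup [312. 284.]
 blob [297, 273, 34, 24, 631] ell [313.6 284.6] [23.  33.1] world [401.1 255. ]
side0 ncup [301. 250.]
 blob [290, 242, 25, 17, 298] ell [302.1 249.8] [15.1 23.2] world [431.7 135.1]
w1 jcup [115. 215.]
 blob [96, 197, 39, 35, 978] ell [114.8 214.3] [31.4 38.7] world [404.1 254.5]
w1 ncup [184. 197.]
 blob [169, 183, 30, 29, 661] ell [183.3 197.2] [26.6 29.8] world [434.3 135.5]
w2 jcup [-67. 296.]
w2 ncup [ 90. 257.]
 blob [54, 223, 75, 67, 3046] ell [ 90.4 256.3] [63.9 75.1] world [435.  134.9]
w3 jcup [ 38. 246.]
 blob [5, 217, 66, 57, 2523] ell [ 37.6 245.3] [54.  66.5] world [404.  253.8]
w3 ncup [149. 217.]
 blob [125, 194, 50, 47, 1854] ell [149.3 217.1] [45.2 50.6] world [434.8 134.9]
```

Request:
{"fn": "carry_out", "kwargs": {
  "moves": [
    [30,-8,-41.5,0,0,0,0],
    [30,-8,-41.5,0,0,0,0],
    [30,-8,-41.5,0,0,0,0],
    [30,-8,-41.5,0,0,0,0],
    [30,-8,-41.5,0,0,0,0],
    [30,-6.3,-40.5,0,0,0,0],
    [30,0,0,0,0,0,0],
    [30,0,0,40,0,0,0],
    [30,0,0,25,0,0,0],
    [30,0,0,0,0,0,0],
    [30,0,0,0,0,0,0]
  ]
}}

```text
time_s: 5.25
position: [401.9, 253.3, 85.6]
eef_rot: [179.9, 0.1, 0.0]
contact_force: [0.6, -1.2, -0.8]
width: 40.0
finger_force: 36.1
```

Run:
```python
from h import *
d=snap("wrist","w4"); d2=snap("side","s4"); goto(403.5,254.3,60.5,0)
a=cv2.resize(d2["color"][190:310,240:380],None,fx=4,fy=4,interpolation=cv2.INTER_CUBIC)
cv2.imwrite("pics/s4c.png",a)
```

```text
pos [403.2 254.1  87. ] [-180.   -0.    0.] j6 122.0 w 39.8 t 5.35
shift [ 0.3 -0.2 26.5] turn [-0.    -0.001  0.   ]
```

View pics/s4c.png

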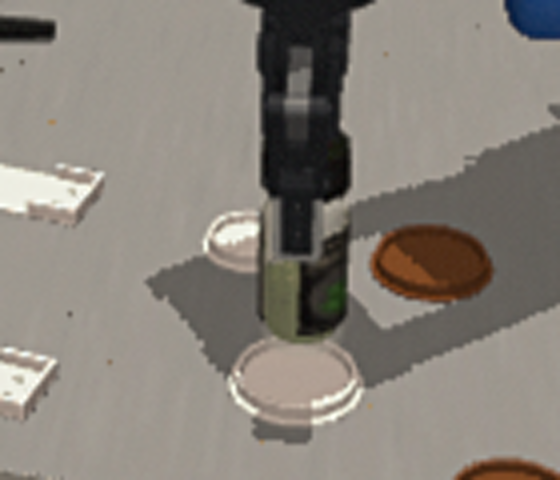

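Run:
```python
from h import *
d=load("s4")
for z in (5,30,50): print(z,((pix(d,(403.2,254.1,z))-[240,190]+.5)*4-.5).round(1),((pix(d,(413.2,254.1,z))-[240,190]+.5)*4-.5).round(1))
g=cv2.resize(d["color"][190:310,240:380],None,fx=4,fy=4,interpolation=cv2.INTER_CUBIC)
for r in (280,300,310): print(r,g[r,240:370:5].min(1).tolist())
```

```text
5 [291.6 378.5] [270.7 377.2]
30 [292.8 335.5] [271.7 334.2]
50 [293.8 300.3] [272.4 299. ]
280 [89, 88, 88, 80, 49, 69, 69, 71, 72, 73, 83, 78, 39, 12, 15, 18, 26, 38, 40, 39, 27, 41, 156, 146, 144, 147]
300 [92, 93, 92, 82, 49, 71, 69, 69, 71, 70, 75, 69, 25, 12, 36, 49, 42, 36, 29, 26, 17, 36, 94, 105, 141, 146]
310 [92, 93, 93, 83, 47, 70, 68, 70, 71, 71, 75, 68, 27, 8, 20, 41, 37, 29, 32, 23, 16, 35, 98, 91, 85, 97]
```

The jar hangs about 6 crop pixels (2.5 mm) off the cup's axis, towards the robot. I correct that, lower it and release.

Request:
{"fn": "carry_out", "kwargs": {
  "moves": [
    [30,2.5,0,0,0,0,0],
    [30,0,0,12,0,0,0],
    [30,0,0,9,0,0,0],
    [30,0,0,5,0,0,0],
    [30,0,0,0,0,0,0],
    [30,0,0,0,0,0,0]
  ]
}}

```text
time_s: 5.95
position: [404.9, 253.9, 59.8]
eef_rot: [180.0, 0.0, 0.0]
contact_force: [-0.5, 0.5, -0.7]
width: 40.2
finger_force: 35.8
```

Run:
```python
from h import *
goto(406,254.3,60.5,0); print(state()["contact_force"])
```

```text
pos [404.9 253.9  59.8] [180.   0.   0.] j6 122.0 w 40.2 t 5.95
shift [ 1.1 -0.4 -0.7] turn [0.    0.001 0.001]
[-0.46999302  0.49656749 -0.72421226]
```

Request:
{"fn": "carry_out", "kwargs": {
  "moves": [
    [55,0,0,0,0,0,0],
    [85,0,0,0,0,0,0],
    [85,0,0,0,0,0,0],
    [85,0,0,-10,0,0,0],
    [85,0,0,-45,0,0,0],
    [85,0,0,-45,0,0,0],
    [85,0,0,-30,0,0,0],
    [85,5,42,0,0,0,0],
    [85,5,42,0,0,0,0],
    [85,5,42,0,0,0,0],
    [85,5,42,0,0,0,0],
    [85,5,42,0,0,0,0]
  ]
}}

```text
time_s: 7.15
position: [430.3, 42.5, 191.2]
eef_rot: [-180.0, -0.1, 0.1]
contact_force: [0.7, -0.1, 0.2]
width: 85.3
finger_force: 0.0
```

Request:
{"fn": "carry_out", "kwargs": {
  "moves": [
    [85,0,45,0,0,0,0],
    [85,0,45,0,0,0,0],
    [85,0,45,0,0,0,0],
    [85,0,0,0,0,0,0],
    [85,0,0,0,0,0,0]
  ]
}}

```text
time_s: 7.65
position: [430.3, -91.8, 190.9]
eef_rot: [-180.0, -0.0, -0.1]
contact_force: [0.4, 0.3, 0.3]
width: 85.1
finger_force: 0.0
```

Run:
```python
from h import *
d=snap("wrist","w5"); s=snap("side","s5"); c=snap("scene","c5"); goto(432,-108,100,0)
R=lambda i,a,b,x0,x1,f:cv2.resize(i["color"][a:b,x0:x1],None,fx=f,fy=f,interpolation=cv2.INTER_CUBIC)
A=R(s,180,310,240,380,4.5)[:,:400]; A=cv2.resize(s["color"][180:310,270:360],(400,577),interpolation=cv2.INTER_CUBIC)
u=pix(d,(432,-108,25)).astype(int); print(u)
x0,y0=max(0,min(460,u[0]-50)),max(0,min(276,u[1]-70)); print(x0,y0)
B=cv2.resize(d["color"][y0:y0+144,x0:x0+100],(400,576),interpolation=cv2.INTER_CUBIC)
cv2.imwrite("pics/m5.png",np.hstack([A[:576],B]))
```

```text
pos [430.4 -89.9 190.5] [-1.8e+02 -0.0e+00  1.0e-01] j6 78.0 w 85.3 t 7.8
shift [ 1.6 18.1 90.5] turn [-0.    -0.     0.002]
[293 193]
243 123
```

View pics/m5.png

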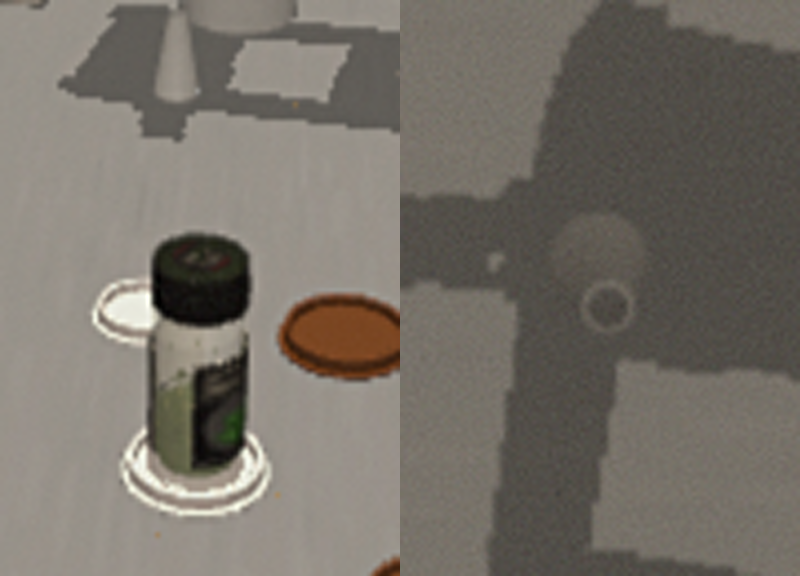

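The jar stands well inside its cup. In the wrist view the nozzle tip is at pixel (295,199.6) and the foot centre near (292.3,187).

Run:
```python
from h import *
d=load("w5"); print(world(d,(295-.4,199.6-.4),50),world(d,(292.4,187.),0)); goto(432,-108,5,0)
```

```text
[ 432.72040946 -107.54512212] [ 433.18793357 -107.81289368]
pos [430.4 -89.9 190.5] [-1.8e+02 -0.0e+00  1.0e-01] j6 78.0 w 85.3 t 7.8
shift [  1.6  18.1 185.5] turn [-0.    -0.     0.002]
```

Request:
{"fn": "carry_out", "kwargs": {
  "moves": [
    [85,2.5,17.8,10,0,0,0],
    [85,0,0,45,0,0,0],
    [85,0,0,45,0,0,0],
    [85,0,0,40,0,0,0],
    [85,0,0,30,0,0,0],
    [85,0,0,15,0,0,0],
    [85,0,0,0,0,0,0],
    [10,0,0,0,0,0,0],
    [10,0,0,0,0,0,0],
    [10,0,0,0,0,0,0],
    [10,0,0,0,0,0,0],
    [10,0,0,0,0,0,0]
  ],
  "grip_force": 30
}}

```text
time_s: 9.0
position: [433.5, -108.8, 6.2]
eef_rot: [180.0, -0.1, 0.0]
contact_force: [-0.6, 1.1, 9.0]
width: 22.8
finger_force: 29.3
```

Request:
{"fn": "carry_out", "kwargs": {
  "moves": [
    [10,0,0,0,0,0,0],
    [10,0,0,0,0,0,0],
    [10,0,0,0,0,0,0],
    [10,0,0,0,0,0,0]
  ]
}}

```text
time_s: 9.4
position: [433.6, -108.8, 6.2]
eef_rot: [180.0, -0.1, 0.0]
contact_force: [-0.9, 3.0, 9.3]
width: 22.6
finger_force: 29.3
```

Request:
{"fn": "carry_out", "kwargs": {
  "moves": [
    [10,0,0,-5,0,0,0],
    [10,0,0,-10,0,0,0],
    [10,0,0,-30,0,0,0],
    [10,0,0,-40,0,0,0],
    [10,0,0,0,0,0,0],
    [10,0,0,0,0,0,0]
  ]
}}

```text
time_s: 10.0
position: [433.7, -109.0, 91.7]
eef_rot: [180.0, -0.2, 0.0]
contact_force: [-0.4, -0.1, -0.3]
width: 22.5
finger_force: 29.2
```

Run:
```python
from h import *
d=snap("wrist","w6"); s=snap("side","s6"); goto(434.5,135,80,0); print(state()["finger_force"])
B=cv2.resize(d["color"][180:400,180:380],(400,440),interpolation=cv2.INTER_CUBIC)
u=pix(s,(433,-108,80)).astype(int);A=cv2.resize(s["color"][u[1]-45:u[1]+65,u[0]-50:u[0]+50],(400,440),interpolation=cv2.INTER_CUBIC)
cv2.imwrite("pics/m6.png",np.hstack([A,B]))
```

```text
pos [ 432.4 -108.6   90.1] [-180.    0.    0.] j6 76.0 w 22.9 t 10.1
shift [   2.3 -243.6   10.1] turn [-0.     0.001  0.001]
29.18778592851595
```

View pics/m6.png

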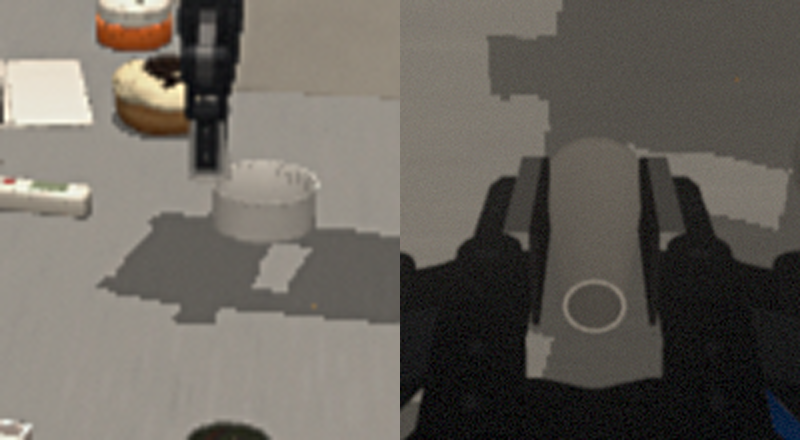

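The nozzle is held upright, tip ring at (594,307) midway between the pads. I carry it to the small cup.

Request:
{"fn": "carry_out", "kwargs": {
  "moves": [
    [10,0.5,-45,0,0,0,0],
    [10,0.5,-45,0,0,0,0],
    [10,0.5,-45,0,0,0,0],
    [10,0.5,-45,0,0,0,0],
    [10,0,-45,0,0,0,0],
    [10,0,-17.4,0,0,0,0],
    [10,0,0,35,0,0,0],
    [10,0,0,18,0,0,0],
    [10,0,0,0,0,0,0],
    [10,0,0,0,0,0,0],
    [10,0,0,0,0,0,0]
  ]
}}

```text
time_s: 11.2
position: [435.1, 133.6, 37.7]
eef_rot: [-180.0, -0.0, 0.0]
contact_force: [-0.1, 0.1, -0.0]
width: 22.6
finger_force: 29.2
```

Run:
```python
from h import *
d=snap("wrist","w7"); s=snap("side","s7"); goto(434.8,134.8,9,0)
B=cv2.resize(d["color"][180:400,180:380],(400,440),interpolation=cv2.INTER_CUBIC)
u=pix(s,(434,135,20)).astype(int);A=cv2.resize(s["color"][u[1]-45:u[1]+65,u[0]-50:u[0]+50],(400,440),interpolation=cv2.INTER_CUBIC)
cv2.imwrite("pics/m7.png",np.hstack([A,B]))
```

```text
pos [435.4 133.7  38.1] [-1.8e+02 -1.0e-01  0.0e+00] j6 107.0 w 22.8 t 11.3
shift [-0.6 -1.1 29.1] turn [-0.    -0.001  0.   ]
```

View pics/m7.png

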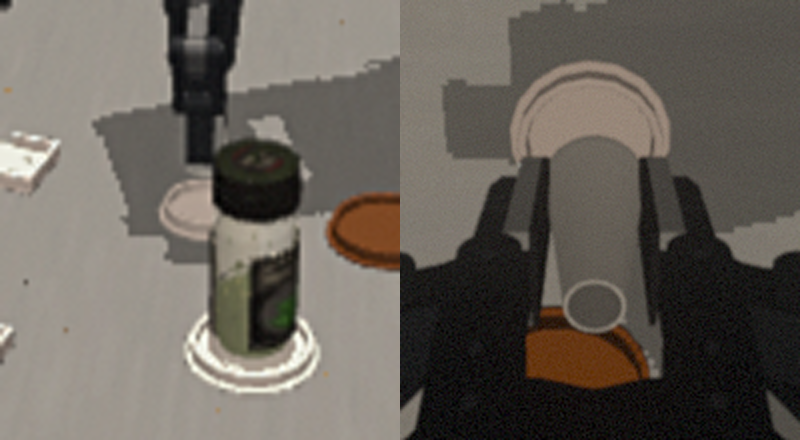

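The cup ring is centred at column 590 and the nozzle at 594, about 1 mm apart. I lower and release.

Request:
{"fn": "carry_out", "kwargs": {
  "moves": [
    [10,0,-1,8,0,0,0],
    [10,0,0,12,0,0,0],
    [10,0,0,7,0,0,0],
    [10,0,0,1,0,0,0],
    [10,0,0,0,0,0,0],
    [10,0,0,0,0,0,0]
  ]
}}

```text
time_s: 11.9
position: [434.4, 134.6, 9.2]
eef_rot: [180.0, 0.1, 0.0]
contact_force: [-3.1, -1.1, 11.4]
width: 22.6
finger_force: 31.2
```

Run:
```python
from h import *
goto(434.8,134.8,9,0); print(state()["contact_force"])
```

```text
pos [434.4 134.6   9.2] [1.8e+02 1.0e-01 0.0e+00] j6 107.0 w 22.6 t 11.9
shift [ 0.4 -0.2  0.2] turn [0.    0.001 0.001]
[-3.09082827 -1.10168596 11.44963372]
```

Request:
{"fn": "carry_out", "kwargs": {
  "moves": [
    [24,0,0,-1,0,0,0],
    [40,0,0,0,0,0,0],
    [85,0,0,0,0,0,0],
    [85,0,0,0,0,0,0],
    [85,0,0,-20,0,0,0],
    [85,0,0,-40,0,0,0],
    [85,0,0,-45,0,0,0],
    [85,0,0,-40,0,0,0],
    [85,34,35,0,0,0,0],
    [85,34,35,0,0,0,0],
    [85,34,35,0,0,0,0],
    [85,34,35,0,0,0,0]
  ]
}}

```text
time_s: 13.1
position: [571.9, -6.7, 155.4]
eef_rot: [-180.0, -0.0, 0.1]
contact_force: [0.3, 1.4, 0.3]
width: 85.5
finger_force: 0.0
```

Request:
{"fn": "carry_out", "kwargs": {
  "moves": [
    [85,30,35,0,0,0,0],
    [85,30,35,0,0,0,0],
    [85,16,20,0,0,0,0],
    [85,0,0,0,0,0,0],
    [85,0,0,0,0,0,0]
  ]
}}

```text
time_s: 13.6
position: [646.4, -95.4, 154.5]
eef_rot: [-180.0, 0.1, -0.0]
contact_force: [-0.1, 0.6, -0.2]
width: 84.9
finger_force: 0.0
```

Run:
```python
from h import *
d=snap("wrist","w8"); s=snap("side","s8"); c=snap("scene","c8"); goto(646,-95.5,60,1.4)
A=cv2.resize(s["color"][215:325,265:365],(400,440),interpolation=cv2.INTER_CUBIC)
B=cv2.resize(d["color"][0:220,180:380],(400,440),interpolation=cv2.INTER_CUBIC)
cv2.imwrite("pics/m8.png",np.hstack([A,B])); print(pix(d,(646,-95.5,8)),pix(d,(713,-95,8)),pix(d,(579,-95,8)),pix(d,(560,-232,18)))
```

```text
pos [646.1 -94.1 155.1] [-1.8e+02  1.0e-01  1.0e-01] j6 81.0 w 84.9 t 13.75
shift [ 0.   1.4 95.1] turn [-0.     0.001 -0.023]
[278.19679256 200.25287617] [277.7496209  128.50143179] [277.61992658 262.75695314] [411.63556624 284.10376835]
```

View pics/m8.png

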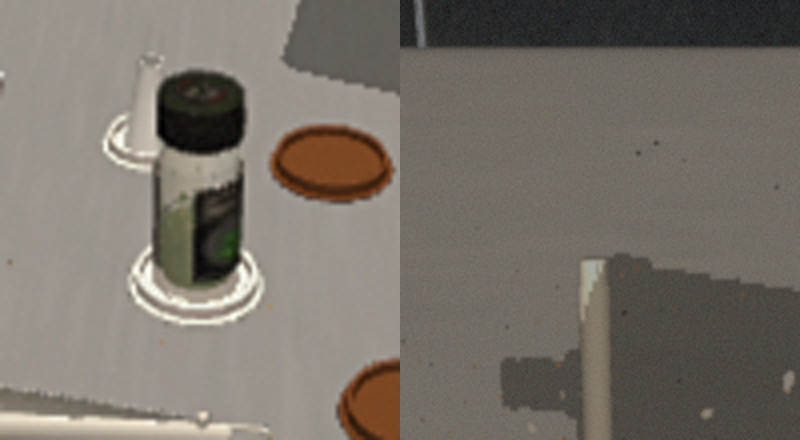

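Both the jar and the nozzle stand in their cups. The pen's far end shows at wrist pixel (276.5,130), its axis passing (278.5,219).

Run:
```python
from h import *
d=load("w8"); a=world(d,(276.5,129.5),8);b=world(d,(278.5,219),8);print(a,b,np.degrees(np.arctan2(*(a-b)[::-1])))
u=(a-b)/np.linalg.norm(a-b); c=a-u*67.5; print("centre",c)
g=d["color"]
for v in (150,180,210,225): print(v,g[v,262:296].max(1).tolist())
goto(646,-95,6,1.4)
```

```text
[712.13089556 -93.87336748] [626.82904073 -95.82704471] 1.3120218038979299
centre [644.64859223 -95.41892167]
150 [114, 115, 118, 114, 119, 113, 112, 122, 143, 162, 161, 159, 142, 127, 130, 132, 130, 128, 132, 118, 115, 107, 102, 83, 75, 81, 75, 78, 81, 78, 77, 80, 83, 77]
180 [84, 78, 74, 84, 78, 81, 78, 74, 88, 104, 113, 120, 124, 120, 129, 129, 131, 130, 129, 126, 120, 118, 103, 79, 80, 78, 80, 76, 81, 77, 74, 77, 80, 80]
210 [119, 108, 114, 113, 114, 108, 93, 74, 77, 90, 106, 111, 121, 120, 129, 129, 132, 127, 130, 131, 120, 117, 112, 99, 82, 72, 78, 75, 75, 77, 75, 81, 78, 74]
225 [114, 115, 114, 116, 115, 117, 108, 89, 63, 43, 29, 38, 52, 54, 65, 65, 69, 67, 65, 63, 60, 46, 42, 28, 32, 56, 75, 75, 78, 82, 79, 75, 76, 75]
pos [646.1 -94.1 155.1] [-1.8e+02  1.0e-01  1.0e-01] j6 81.0 w 84.9 t 13.75
shift [1.000e-01 9.000e-01 1.491e+02] turn [-0.     0.001 -0.023]
```

Request:
{"fn": "carry_out", "kwargs": {
  "moves": [
    [85,-1,1.3,20,0,0,-0.023],
    [60,0,0,45,0,0,0],
    [50,0,0,40,0,0,0],
    [45,0,0,30,0,0,0],
    [45,0,0,13,0,0,0],
    [45,0,0,2,0,0,0],
    [45,0,0,1,0,0,0],
    [45,0,0,1,0,0,0],
    [45,0,0,0,0,0,0],
    [45,0,0,0,0,0,0]
  ],
  "grip_force": 25
}}

```text
time_s: 14.75
position: [646.6, -96.6, 4.4]
eef_rot: [180.0, -0.1, 1.4]
contact_force: [-0.8, -0.8, -0.0]
width: 45.2
finger_force: 0.0
```

Request:
{"fn": "carry_out", "kwargs": {
  "moves": [
    [45,0,0,1,0,0,0],
    [45,0,0,1,0,0,0],
    [5,0,0,0,0,0,0],
    [5,0,0,0,0,0,0],
    [5,0,0,0,0,0,0],
    [5,0,0,0,0,0,0],
    [5,0,0,0,0,0,0],
    [5,0,0,0,0,0,0]
  ]
}}

```text
time_s: 15.55
position: [645.9, -96.4, 1.3]
eef_rot: [180.0, 0.0, 1.4]
contact_force: [-0.5, -0.3, 1.6]
width: 14.5
finger_force: 24.5
```

Request:
{"fn": "carry_out", "kwargs": {
  "moves": [
    [5,0,0,-5,0,0,0],
    [5,0,0,-15,0,0,0],
    [5,0,0,-30,0,0,0],
    [5,0,0,-30,0,0,0],
    [5,0,0,0,0,0,0],
    [5,0,0,0,0,0,0],
    [5,0,0,0,0,0,0]
  ]
}}

```text
time_s: 16.25
position: [645.4, -96.4, 81.0]
eef_rot: [-180.0, 0.0, 1.4]
contact_force: [0.2, 0.3, -0.3]
width: 14.4
finger_force: 24.4
```

Run:
```python
from h import *
d=snap("wrist","w9"); s=snap("side","s9"); c=snap("scene","c9"); goto(596.5,257,82,-15.8); print(state()["finger_force"])
# pen ends by brightness in the side view: profile along pen line
p=state()["position"]
for nm,im in (("side",s),("scene",c)):
    o=[]
    for t in range(-80,85,5):
        u=pix(im,(p[0]+t,p[1]+t*.023,p[2]+7)); o.append((t,int(im["color"][int(round(u[1])),int(round(u[0]))].max())))
    print(nm,o)
print(pix(d,(p[0]+67.5,p[1]+1.6,p[2]+7)))
v0=d["color"][:,:,:].max(2)
for v in range(90,200,8): print(v,v0[v,258:298:2].tolist())
```

```text
pos [645.2 -96.3  80.3] [-1.8e+02  1.0e-01  1.4e+00] j6 80.0 w 14.5 t 16.4
shift [ -40.3 -354.4   -1.5] turn [-0.     0.002  0.3  ]
24.39062337321957
side [(-80, 152), (-75, 157), (-70, 45), (-65, 9), (-60, 12), (-55, 8), (-50, 15), (-45, 13), (-40, 18), (-35, 15), (-30, 14), (-25, 12), (-20, 156), (-15, 154), (-10, 75), (-5, 53), (0, 30), (5, 24), (10, 73), (15, 166), (20, 165), (25, 161), (30, 133), (35, 133), (40, 133), (45, 131), (50, 156), (55, 151), (60, 149), (65, 194), (70, 150), (75, 153), (80, 156)]
scene [(-80, 126), (-75, 123), (-70, 120), (-65, 51), (-60, 54), (-55, 50), (-50, 52), (-45, 53), (-40, 58), (-35, 53), (-30, 57), (-25, 56), (-20, 43), (-15, 212), (-10, 216), (-5, 167), (0, 84), (5, 79), (10, 47), (15, 55), (20, 51), (25, 132), (30, 218), (35, 199), (40, 211), (45, 192), (50, 206), (55, 183), (60, 178), (65, 208), (70, 255), (75, 75), (80, 75)]
[279.09585565 142.44898815]
90 [120, 126, 126, 125, 126, 125, 125, 122, 125, 125, 123, 125, 123, 124, 122, 124, 121, 120, 125, 123]
98 [124, 127, 121, 123, 122, 129, 122, 125, 126, 124, 123, 125, 127, 125, 127, 124, 125
[... 540 characters left out ...]
126, 124, 149, 163, 171, 171, 169, 170, 170, 171, 168, 172, 173, 163, 152, 132, 88, 87, 87]
154 [126, 123, 105, 110, 121, 136, 143, 145, 143, 143, 146, 146, 141, 139, 165, 162, 131, 89, 88, 88]
162 [124, 129, 108, 117, 126, 134, 135, 144, 146, 146, 149, 147, 144, 136, 133, 124, 108, 86, 86, 87]
170 [122, 122, 97, 114, 122, 136, 135, 144, 142, 145, 143, 142, 137, 136, 129, 124, 107, 87, 89, 77]
178 [123, 93, 114, 121, 128, 138, 136, 141, 139, 141, 143, 144, 141, 137, 135, 127, 116, 108, 89, 83]
186 [88, 88, 111, 119, 130, 136, 139, 140, 139, 147, 144, 139, 142, 141, 133, 127, 116, 104, 85, 82]
194 [89, 79, 112, 118, 125, 133, 138, 140, 146, 141, 144, 145, 140, 140, 135, 130, 121, 104, 85, 84]
```

The pen is held level, its far end at wrist row 144 where 142 was predicted. I turn it and carry it to the short trough.

Request:
{"fn": "carry_out", "kwargs": {
  "moves": [
    [5,0,0,0,0,0,0.1],
    [5,0,0,0,0,0,0.1],
    [5,0,0,0,0,0,0.1],
    [5,-17.8,-40.8,0,0,0,0],
    [5,-17.8,-40.8,0,0,0,0],
    [5,-17.8,-40.8,0,0,0,0],
    [5,-17.8,-40.8,0,0,0,0],
    [5,-17.8,-40.8,0,0,0,0],
    [5,-17.8,-40.8,0,0,0,0],
    [5,-17.7,-40.8,0,0,0,0],
    [5,-17.7,-41,0,0,0,0],
    [5,0,0,0,0,0,0]
  ]
}}

```text
time_s: 17.6
position: [597.1, 261.5, 80.6]
eef_rot: [-179.9, 0.0, -15.6]
contact_force: [0.2, -0.8, -0.4]
width: 14.4
finger_force: 24.5
```

Request:
{"fn": "carry_out", "kwargs": {
  "moves": [
    [5,0,0,30,0,0,0],
    [5,0,0,0,0,0,0],
    [5,0,0,0,0,0,0]
  ]
}}

```text
time_s: 17.9
position: [597.4, 255.6, 50.5]
eef_rot: [179.9, 0.1, -15.9]
contact_force: [0.4, 0.2, -0.2]
width: 14.3
finger_force: 24.5
```

Run:
```python
from h import *
d=snap("wrist","w10"); s=snap("side","s10"); c=snap("scene","c10"); goto(597.3,256.8,5,-15.8)
g=d["color"]; print(g.shape)
cp=np.array([596.5,257]);ax=np.array([np.cos(np.radians(-15.8)),np.sin(np.radians(-15.8))]);n=np.array([-ax[1],ax[0]])
for a,b in ((77.5,0),(77.5,18.5),(77.5,-18.5),(-77.5,18.5),(-77.5,-18.5)): print("corner",pix(d,(*(cp+a*ax+b*n),11)).round(1))
p=state()["position"]
# bright profile along the trough axis and across, beyond the pen end
for a in (52,60,66,70,73,76,79,82): 
    o=[]
    for b in range(-24,26,3):
        u=pix(d,(*(cp+a*ax+b*n),8)).round().astype(int); o.append(int(g[u[1],u[0]].min()) if 0<=u[1]<420 and 0<=u[0]<560 else -1)
    print(a,o)
pe=p[:2]+66.5*ax; print("pen end",pix(d,(*pe,p[2]+7)))
```

```text
pos [598.9 256.1  52.2] [-180.    -0.   -15.9] j6 129.0 w 14.3 t 18.05
shift [-1.7 -0.2 47.2] turn [-0.001 -0.001 -0.001]
(420, 560, 3)
corner [276.4 118.5]
corner [243.5 118.5]
corner [309.4 118.5]
corner [250.8 345. ]
corner [302.5 345. ]
52 [80, 79, 82, 104, 129, 123, 139, 164, 173, 172, 148, 184, 185, 134, 186, 119, 118]
60 [78, 82, 106, 137, 130, 116, 148, 170, 189, 175, 149, 178, 186, 141, 189, 117, 116]
66 [87, 118, 121, 121, 131, 128, 121, 129, 149, 186, 188, 187, 187, 148, 188, 115, 114]
70 [118, 114, 100, 115, 136, 123, 124, 135, 187, 189, 188, 186, 186, 188, 188, 115, 114]
73 [111, 114, 113, 151, 183, 180, 186, 189, 187, 188, 187, 185, 185, 119, 190, 114, 116]
76 [116, 117, 109, 188, 188, 189, 185, 188, 186, 188, 186, 186, 188, 187, 188, 118, 113]
79 [115, 112, 111, 113, 107, 113, 115, 108, 120, 101, 115, 114, 116, 114, 118, 114, 117]
82 [115, 115, 113, 114, 113, 116, 117, 118, 114, 121, 97, 122, 115, 112, 115, 114, 114]
pen end [276.89722554 141.15708262]
```

The measured lip edges give a trough centre 1.5 mm further out sideways. I correct that, lower and release.

Request:
{"fn": "carry_out", "kwargs": {
  "moves": [
    [5,-0.5,-1.4,15,0,0,0],
    [5,0,0,18,0,0,0],
    [5,0,0,9,0,0,0],
    [5,0,0,3,0,0,0],
    [5,0,0,0,0,0,0],
    [5,0,0,0,0,0,0]
  ]
}}

```text
time_s: 18.65
position: [598.5, 258.2, 6.7]
eef_rot: [-180.0, -0.0, -15.8]
contact_force: [-0.0, -0.3, -1.0]
width: 14.4
finger_force: 24.5
```

Request:
{"fn": "carry_out", "kwargs": {
  "moves": [
    [5,0,0,1.5,0,0,0],
    [5,0,0,0,0,0,0],
    [5,0,0,0.5,0,0,0],
    [5,0,0,0,0,0,0]
  ]
}}

```text
time_s: 19.05
position: [598.1, 258.1, 4.4]
eef_rot: [-180.0, -0.0, -15.8]
contact_force: [0.2, 1.0, -1.4]
width: 14.2
finger_force: 24.5
```

Request:
{"fn": "carry_out", "kwargs": {
  "moves": [
    [18,0,0,0,0,0,0],
    [24,0,0,0,0,0,0],
    [32,0,0,0,0,0,0],
    [40,0,0,0,0,0,0],
    [40,0,0,-10,0,0,0],
    [40,0,0,-30,0,0,0],
    [40,0,0,-40,0,0,0],
    [60,0,0,-40,0,0,0],
    [85,0,0,-30,0,0,0],
    [85,0,0,0,0,0,0],
    [85,0,0,0,0,0,0]
  ]
}}

```text
time_s: 20.15
position: [598.4, 258.2, 155.5]
eef_rot: [-179.9, -0.1, -15.8]
contact_force: [-0.8, -0.7, -1.1]
width: 85.0
finger_force: 0.0
```

Run:
```python
from h import *
d=snap("wrist","w11"); s=snap("side","s11"); c=snap("scene","c11"); goto(560,-232,160,-9)
ax=np.array([np.cos(np.radians(-15.8)),np.sin(np.radians(-15.8))]);n=np.array([-ax[1],ax[0]])
g=d["color"];cp=np.array([597,258.4])
print("rows a along, cols b across -27..27 step 3; plane z=11")
for a in (-80,-76,-72,-68,-64,-60,-40,-30,-20,20,40,60,64,68,72,76,80):
    o=[]
    for b in range(-27,28,3):
        u=pix(d,(*(cp+a*ax+b*n),11)).round().astype(int); o.append(int(g[u[1],u[0]].min()) if 0<=u[1]<420 and 0<=u[0]<560 else -1)
    print(a,o)
```

```text
pos [597.1 257.6 153. ] [ 1.799e+02  1.000e-01 -1.580e+01] j6 129.0 w 84.9 t 20.3
shift [ 97.8 481.2  -6.5] turn [ 0.001  0.002 -0.119]
rows a along, cols b across -27..27 step 3; plane z=11
-80 [103, 103, 106, 103, 101, 107, 100, 110, 108, 105, 103, 103, 105, 100, 104, 102, 103, 103, 104]
-76 [103, 110, 106, 140, 148, 142, 150, 147, 148, 149, 151, 149, 146, 148, 145, 111, 110, 103, 101]
-72 [105, 105, 100, 156, 75, 66, 74, 64, 73, 72, 73, 73, 69, 75, 109, 112, 109, 106, 103]
-68 [100, 103, 102, 153, 153, 169, 168, 169, 86, 45, 68, 152, 170, 168, 113, 115, 106, 110, 103]
-64 [103, 102, 97, 156, 159, 170, 172, 150, 34, 42, 40, 70, 171, 173, 126, 118, 105, 106, 103]
-60 [106, 105, 107, 159, 161, 167, 139, 86, 36, 40, 40, 56, 171, 169, 114, 124, 106, 103, 108]
-40 [102, 105, 109, 155, 171, 166, 170, 68, 42, 40, 44, 37, 163, 168, 169, 106, 103, 103, 101]
-30 [71, 75, 76, 161, 171, 171, 157, 36, 35, 42, 39, 41, 125, 170, 167, 104, 109, 107, 100]
-20 [73, 75, 69, 92, 114, 114, 162, 85, 119, 158, 160, 136, 151, 170, 169, 107, 104, 105, 100]
20 [74, 75, 69, 106, 117, 109, 114, 94, 101, 107, 108, 94, 89, 115, 116, 72, 72, 73, 74]
40 [76, 72, 73, 98, 115, 116, 116, 95, 98, 138, 157, 142, 130, 171, 170, 113, 104, 103, 104]
60 [67, 82, 88, 166, 165, 173, 168, 120, 122, 162, 160, 132, 174, 166, 111, 141, 105, 102, 100]
64 [100, 105, 101, 171, 165, 173, 133, 114, 128, 165, 165, 137, 171, 172, 124, 113, 100, 100, 109]
68 [105, 104, 100, 151, 157, 167, 170, 129, 141, 110, 139, 145, 171, 169, 119, 111, 109, 106, 109]
72 [101, 106, 99, 151, 161, 174, 175, 168, 172, 170, 172, 169, 171, 171, 112, 111, 100, 104, 103]
76 [101, 105, 101, 156, 164, 161, 161, 166, 159, 164, 162, 160, 164, 165, 164, 105, 105, 105, 104]
80 [105, 104, 106, 106, 104, 104, 101, 106, 104, 101, 106, 108, 105, 106, 105, 106, 101, 102, 107]
```

The pen lies centred in the short trough (spanning about ±68 mm along it and ±6 mm across). Next comes the thermometer.

Request:
{"fn": "carry_out", "kwargs": {
  "moves": [
    [85,8.9,43.7,0,0,0,0],
    [85,8.9,43.7,0,0,0,0],
    [85,8.9,43.7,0,0,0,0],
    [85,8.9,43.7,0,0,0,0],
    [85,8.9,43.7,0,0,0,0],
    [85,8.9,43.7,0,0,0,0],
    [85,8.9,43.7,0,0,0,0],
    [85,8.9,43.7,0,0,0,0],
    [85,8.9,43.7,0,0,0,0],
    [85,8.9,43.7,0,0,0,0],
    [85,8.9,43.7,0,0,0,0],
    [85,0,0,0,0,0,-0.119]
  ]
}}

```text
time_s: 21.5
position: [560.0, -235.8, 152.9]
eef_rot: [179.9, 0.1, -9.2]
contact_force: [-0.1, 0.6, -0.1]
width: 84.8
finger_force: 0.0
```

Request:
{"fn": "carry_out", "kwargs": {
  "moves": [
    [85,0,0,0,0,0,0],
    [85,0,0,0,0,0,0]
  ]
}}

```text
time_s: 21.7
position: [560.5, -230.6, 153.2]
eef_rot: [-180.0, 0.1, -9.2]
contact_force: [1.1, -0.3, -0.6]
width: 85.1
finger_force: 0.0
```

Run:
```python
from h import *
d=snap("wrist","w12"); goto(560,-232,6,-9)
g=d["color"].min(2).astype(int)
u=pix(d,(560,-232,18)).round().astype(int);print(u)
m=(d["color"].min(2)>125).astype(np.uint8);m[:, :u[0]-70]=0;m[:,u[0]+70:]=0
m=cv2.morphologyEx(m,cv2.MORPH_CLOSE,np.ones((9,9),np.uint8))
k,l,st,ce=cv2.connectedComponentsWithStats(m)
for i in range(1,k):
    if st[i,4]>150:
        r=cv2.minAreaRect(cv2.findContours((l==i).astype(np.uint8),0,2)[0][0]);b=cv2.boxPoints(r)
        w=np.array([world(d,p,18) for p in b]);print(st[i],ce[i].round(),r,"\n",w.round(1),w.mean(0))
for v in range(60,330,15): print(v,g[v,u[0]-30:u[0]+50:4].tolist())
```

```text
pos [ 560.8 -230.3  153.5] [-1.8e+02  1.0e-01 -9.1e+00] j6 77.0 w 85.0 t 21.75
shift [ -0.3   1.9 147.5] turn [-0.001  0.002 -0.002]
[280 203]
[278  14   4 109 385] [279.  72.] ((279.5, 68.0), (3.0, 108.0), 0.0) 
 [[ 631.9 -241.9]
 [ 711.6 -254.7]
 [ 711.3 -257. ]
 [ 631.5 -244.4]] [ 671.56606978 -249.49358816]
60 [104, 100, 106, 107, 100, 107, 102, 150, 105, 106, 109, 106, 103, 103, 102, 103, 107, 105, 101, 102]
75 [105, 103, 101, 102, 107, 107, 106, 144, 88, 106, 104, 106, 110, 104, 103, 100, 109, 106, 103, 102]
90 [105, 104, 108, 106, 105, 105, 104, 146, 83, 108, 107, 108, 106, 109, 105, 103, 107, 105, 107, 104]
105 [107, 102, 105, 105, 103, 105, 107, 138, 95, 104, 110, 105, 105, 104, 101, 100, 106, 99, 105, 106]
120 [104, 106, 103, 106, 104, 106, 106, 133, 89, 74, 74, 74, 70, 76, 71, 70, 95, 103, 103, 104]
135 [104, 104, 106, 106, 105, 104, 106, 103, 81, 76, 68, 73, 70, 70, 70, 73, 69, 68, 68, 72]
150 [100, 105, 106, 102, 107, 106, 74, 94, 84, 70, 69, 70, 67, 74, 73, 74, 72, 68, 69, 70]
165 [104, 104, 109, 102, 100, 90, 107, 104, 98, 100, 86, 66, 73, 74, 68, 72, 70, 72, 71, 71]
1
[... 202 characters left out ...]
66, 94, 64, 62, 59, 59, 101, 74, 73, 72, 70, 73, 66, 75, 76, 70]
225 [106, 107, 109, 68, 71, 89, 89, 92, 89, 92, 135, 107, 102, 101, 103, 105, 107, 107, 105, 105]
240 [106, 110, 99, 75, 74, 66, 70, 71, 70, 95, 99, 104, 99, 109, 103, 109, 105, 106, 104, 108]
255 [104, 103, 70, 71, 67, 72, 75, 70, 71, 108, 108, 103, 108, 104, 110, 107, 105, 108, 105, 107]
270 [106, 79, 68, 72, 74, 68, 69, 74, 78, 74, 69, 68, 64, 67, 81, 80, 95, 105, 103, 101]
285 [104, 70, 75, 75, 69, 72, 77, 67, 74, 71, 77, 68, 71, 64, 68, 66, 70, 69, 66, 74]
300 [76, 72, 70, 64, 72, 71, 68, 75, 69, 67, 73, 63, 73, 71, 71, 69, 72, 72, 72, 68]
315 [74, 73, 74, 75, 70, 69, 73, 67, 70, 71, 69, 68, 72, 68, 72, 71, 73, 65, 68, 72]
```

Run:
```python
from h import *
d=load("w12");g=d["color"].min(2).astype(int)
for v in list(range(152,166,2))+list(range(224,242,2)): print(v,g[v,262:300:2].tolist())
for v in (166,172,198,204,226,230): print(v,g[v,264:296].tolist())
for v in range(6,20,2): print(v,g[v,274:286].tolist())
```

```text
152 [105, 104, 106, 99, 93, 71, 70, 70, 96, 115, 86, 68, 71, 73, 71, 76, 73, 73, 70]
154 [105, 105, 105, 99, 74, 71, 66, 74, 95, 115, 84, 77, 73, 70, 67, 73, 69, 68, 67]
156 [101, 106, 109, 93, 82, 72, 76, 64, 96, 115, 82, 70, 71, 71, 68, 70, 72, 69, 71]
158 [101, 98, 108, 83, 69, 70, 73, 69, 90, 115, 80, 70, 73, 71, 75, 73, 72, 73, 72]
160 [104, 104, 107, 88, 70, 73, 71, 70, 92, 117, 83, 72, 71, 67, 73, 73, 70, 69, 65]
162 [105, 105, 109, 94, 68, 71, 72, 72, 84, 97, 78, 68, 72, 68, 70, 69, 73, 69, 75]
164 [102, 106, 103, 67, 82, 93, 90, 93, 92, 96, 96, 93, 91, 98, 80, 75, 68, 71, 67]
224 [72, 70, 71, 68, 90, 100, 68, 69, 68, 71, 68, 66, 64, 126, 130, 74, 105, 106, 102]
226 [72, 69, 70, 75, 93, 105, 100, 105, 101, 106, 109, 102, 107, 115, 133, 100, 104, 101, 106]
228 [69, 71, 70, 78, 93, 104, 110, 105, 109, 106, 106, 109, 108, 121, 127, 98, 111, 106, 103]
230 [74, 74, 69, 71, 91, 102, 104, 110, 107, 108, 107, 106, 120, 159, 130, 95, 105, 104, 105]
232 [74, 73, 72, 75, 88, 101, 104, 110, 105, 105, 108, 107, 108, 149, 132, 98, 104, 105, 106]
234 [67, 72, 73, 68, 90, 105, 102, 109, 106,
[... 953 characters left out ...]
 105, 105, 105, 101, 112, 106, 106, 109, 107, 102, 107, 107, 102, 115, 137, 133, 103, 100, 101, 104, 106]
230 [74, 72, 69, 76, 71, 78, 91, 100, 102, 105, 104, 107, 110, 103, 107, 110, 108, 107, 107, 111, 106, 104, 120, 142, 159, 149, 130, 98, 95, 107, 105, 106]
6 [104, 102, 101, 103, 101, 103, 106, 103, 100, 101, 104, 104]
8 [103, 103, 105, 104, 103, 102, 101, 103, 106, 101, 103, 100]
10 [104, 101, 105, 103, 101, 100, 106, 102, 107, 105, 106, 102]
12 [99, 103, 106, 104, 99, 99, 104, 100, 96, 102, 106, 103]
14 [101, 107, 102, 103, 118, 126, 122, 105, 101, 101, 103, 100]
16 [102, 101, 104, 115, 153, 175, 159, 123, 97, 101, 103, 107]
18 [103, 100, 100, 113, 156, 171, 155, 113, 83, 95, 101, 102]
```

Run:
```python
from h import *
d=load("w12")
t=world(d,(279.2,14),9);n=world(d,(280.3,239.5),18);print(t,n,np.linalg.norm(t-n)); c=world(d,(280.3,200),18)
u=(t-n)/np.linalg.norm(t-n);print("psi",np.degrees(np.arctan2(u[1],u[0])),"grip",n+37*u,t-155*u,"origin",t-96.5*u,c)
s=t-96.5*u-59*u; goto(s[0],s[1],4,np.degrees(np.arctan2(u[1],u[0])))
```

```text
[ 713.85443142 -256.01563827] [ 523.712776  -226.8412561] 192.36682068294178
psi -8.723147336299332 grip [ 560.28478579 -232.4526819 ] [ 560.64736335 -232.50831398] origin [ 618.47067614 -241.38043315] [ 562.89591515 -233.02049038]
pos [ 560.8 -230.3  153.5] [-1.8e+02  1.0e-01 -9.1e+00] j6 77.0 w 85.0 t 21.75
shift [-1.000e-01  2.300e+00  1.495e+02] turn [-0.001  0.002 -0.007]
```

Request:
{"fn": "carry_out", "kwargs": {
  "moves": [
    [85,-0.2,2.2,20,0,0,-0.006],
    [70,0,0,45,0,0,0],
    [55,0,0,40,0,0,0],
    [50,0,0,30,0,0,0],
    [50,0,0,12,0,0,0],
    [50,0,0,2,0,0,0],
    [50,0,0,1,0,0,0],
    [50,0,0,0,0,0,0],
    [50,0,0,0,0,0,0]
  ],
  "grip_force": 45
}}

```text
time_s: 22.65
position: [561.7, -233.6, 5.8]
eef_rot: [180.0, -0.1, -8.7]
contact_force: [-0.5, -0.5, -0.8]
width: 50.2
finger_force: 0.0
```

Request:
{"fn": "carry_out", "kwargs": {
  "moves": [
    [50,0,0,1,0,0,0],
    [5,0,0,0,0,0,0],
    [5,0,0,0,0,0,0],
    [5,0,0,0,0,0,0],
    [5,0,0,0,0,0,0],
    [5,0,0,0,0,0,0],
    [5,0,0,0,0,0,0]
  ]
}}

```text
time_s: 23.35
position: [560.8, -233.5, 3.8]
eef_rot: [180.0, -0.0, -8.7]
contact_force: [-1.0, 0.2, 5.9]
width: 20.3
finger_force: 45.2
```

Request:
{"fn": "carry_out", "kwargs": {
  "moves": [
    [5,0,0,-4,0,0,0],
    [5,0,0,-15,0,0,0],
    [5,0,0,-30,0,0,0],
    [5,0,0,-40,0,0,0],
    [5,0,0,0,0,0,0],
    [5,0,0,0,0,0,0],
    [5,0,0,0,0,0,0]
  ]
}}

```text
time_s: 24.05
position: [560.0, -233.0, 91.9]
eef_rot: [-180.0, 0.1, -8.7]
contact_force: [-0.2, 0.2, -1.3]
width: 20.6
finger_force: 44.5
```

Run:
```python
from h import *
d=snap("wrist","w13"); s=snap("side","s13"); c=snap("scene","c13"); goto(600,0,82,-15.2)
p=state()["position"];a=np.radians(state()["eef_rot"][2]);u=np.array([np.cos(a),np.sin(a)])
t=np.array([*(p[:2]+155*u),p[2]-3+9]);print("tip predicted",t,pix(d,t),pix(s,t),pix(c,t))
q=pix(d,t).astype(int);g=d["color"].max(2)
for v in range(max(0,q[1]-16),q[1]+44,4): print(v,g[v,q[0]-18:q[0]+19:2].tolist())
np.save("pics/dummy.npy",p)
```

```text
pos [ 559.8 -232.9   91.2] [-1.8e+02  1.0e-01 -8.7e+00] j6 76.0 w 20.8 t 24.2
shift [   4.7 -236.3    9.3] turn [-0.     0.002  0.114]
tip predicted [ 713.05673868 -256.28301146   97.16926292] [ 279.79648595 -117.26019009] [213.52089625 142.33164897] [268.23974267 104.08157757]
```

Run:
```python
from h import *
s=load("s13");b=load("s12") if 0 else load("s9")
p=state()["position"];a=np.radians(state()["eef_rot"][2]);u=np.array([np.cos(a),np.sin(a)])
z=p[2]-3.5+9
for nm,bn in (("s13","s9"),("c13","c9")):
    im=load(nm);df=cv2.absdiff(im["color"],load(bn)["color"]).max(2)
    for t in range(50,165,10):
        q=pix(im,(*(p[:2]+t*u),z));r=q.round().astype(int);col=df[r[1]-9:r[1]+10,r[0]].astype(int);print(nm,t,q.round(1),col.tolist())
```

```text
s13 50 [248.6 145.6] [3, 1, 1, 0, 1, 2, 4, 5, 13, 24, 9, 1, 0, 1, 2, 1, 1, 3, 1]
s13 60 [245.2 145.3] [1, 2, 0, 1, 3, 1, 1, 1, 6, 3, 4, 1, 1, 2, 1, 2, 2, 2, 1]
s13 70 [241.9 145. ] [2, 1, 2, 1, 1, 1, 3, 2, 11, 14, 5, 1, 1, 3, 3, 2, 2, 2, 2]
s13 80 [238.5 144.7] [2, 1, 2, 2, 1, 2, 4, 5, 72, 3, 9, 0, 1, 5, 2, 2, 1, 1, 2]
s13 90 [235.1 144.4] [2, 2, 1, 2, 1, 1, 2, 6, 3, 67, 2, 6, 1, 3, 3, 2, 1, 1, 2]
s13 100 [231.8 144.1] [63, 67, 47, 54, 98, 115, 134, 118, 117, 105, 89, 80, 53, 70, 33, 4, 7, 1, 4]
s13 110 [228.4 143.8] [85, 96, 154, 117, 118, 94, 120, 147, 188, 127, 128, 128, 126, 106, 102, 129, 139, 137, 96]
s13 120 [225.1 143.5] [152, 120, 118, 110, 133, 148, 154, 184, 224, 140, 106, 110, 121, 122, 136, 135, 111, 81, 79]
s13 130 [221.8 143.2] [115, 85, 102, 101, 94, 120, 135, 146, 138, 144, 146, 115, 108, 139, 117, 87, 118, 126, 134]
s13 140 [218.5 142.9] [110, 89, 55, 52, 30, 12, 4, 27, 89, 26, 49, 107, 96, 67, 42, 98, 122, 130, 138]
s13 150 [215.2 142.6] [97, 101, 98, 135, 135, 113, 44, 21, 141, 93, 109, 111, 134, 137, 114, 109, 78, 91, 70]
s13 160 [211.9 142.4] [5, 4, 4, 5, 5, 4, 
[... 391 characters left out ...]
]
c13 90 [284.3 111.7] [2, 3, 5, 3, 1, 5, 8, 7, 35, 69, 16, 1, 4, 2, 4, 2, 4, 2, 7]
c13 100 [281.8 110.5] [6, 11, 4, 6, 9, 4, 1, 0, 26, 49, 6, 5, 5, 5, 8, 3, 4, 2, 2]
c13 110 [279.3 109.4] [5, 4, 4, 4, 1, 3, 5, 4, 5, 63, 97, 20, 3, 6, 6, 3, 6, 8, 8]
c13 120 [276.8 108.2] [4, 4, 3, 1, 3, 2, 5, 5, 5, 38, 71, 40, 4, 7, 3, 8, 3, 1, 9]
c13 130 [274.3 107.1] [2, 4, 11, 4, 9, 5, 3, 2, 7, 56, 60, 7, 3, 1, 12, 2, 3, 4, 4]
c13 140 [271.9 105.9] [4, 9, 4, 3, 14, 8, 6, 2, 13, 13, 21, 38, 2, 8, 7, 5, 3, 2, 2]
c13 150 [269.4 104.8] [4, 3, 2, 1, 6, 8, 8, 21, 92, 175, 146, 155, 146, 143, 133, 100, 75, 30, 8]
c13 160 [267.  103.7] [6, 23, 18, 12, 16, 6, 7, 15, 23, 30, 47, 14, 24, 78, 123, 143, 137, 144, 147]
```

The probe is level and within half a pixel of prediction. I carry the thermometer to the long trough.

Request:
{"fn": "carry_out", "kwargs": {
  "moves": [
    [5,0,0,0,0,0,0.11],
    [5,-9.3,-39.6,0,0,0,0],
    [5,-9.3,-39.6,0,0,0,0],
    [5,-9.3,-39.6,0,0,0,0],
    [5,-9.4,-39.6,0,0,0,0],
    [5,-9.4,-39.6,0,0,0,0],
    [5,-9.4,-39.6,0,0,0,0],
    [5,-9.4,-39.6,0,0,0,0],
    [5,-9.4,-39.6,0,0,0,0],
    [5,0,0,0,0,0,0],
    [5,0,0,0,0,0,0],
    [5,0,0,0,0,0,0]
  ]
}}

```text
time_s: 25.4
position: [569.6, 91.4, 91.7]
eef_rot: [180.0, 0.1, -15.0]
contact_force: [-0.6, -0.6, -0.9]
width: 20.8
finger_force: 44.6
```

Run:
```python
from h import *
d=snap("wrist","w14"); s=snap("side","s14"); c=snap("scene","c14"); goto(569.5,92.5,40,-15)
# far/near corner check, wrist w14 plus earlier unobstructed pictures
ax=np.array([np.cos(np.radians(-15)),np.sin(np.radians(-15))]);n=np.array([-ax[1],ax[0]]);cp=np.array([626.5,77.2])
for nm,R in (("w14",(106,107)),("w10",(0,)),("w9",(0,)),):
    im=load(nm);g=im["color"].min(2)
    def P(a,b):
        u=pix(im,(*(cp+a*ax+b*n),11)).round().astype(int); return int(g[u[1],u[0]]) if 0<=u[1]<420 and 0<=u[0]<560 else -1
    for a in (-110,-108,-106,-104,-100,-95,-85,-60,-40,0,40,60,85,95,100,104,106,108,110):
        print(nm,a,[P(a,b) for b in range(-28,29,2)])
```

```text
pos [570.   91.   92.1] [180.    0.  -15.1] j6 114.0 w 21.0 t 25.55
shift [-0.9 -1.4 52.1] turn [ 0.     0.    -0.001]
w14 -110 [54, 56, 49, 22, 21, 41, 104, 111, 106, 77, 76, 78, 81, 80, 79, 83, 83, 79, 78, 83, 89, 111, 97, 59, 25, 29, 54, 61, 56]
w14 -108 [53, 57, 57, 32, 18, 52, 103, 108, 113, 112, 113, 115, 113, 114, 111, 110, 115, 110, 113, 112, 111, 109, 94, 75, 27, 33, 55, 52, 55]
w14 -106 [59, 58, 61, 40, 33, 60, 97, 112, 114, 111, 116, 116, 111, 113, 114, 112, 107, 111, 112, 112, 111, 104, 102, 74, 29, 39, 62, 52, 56]
w14 -104 [59, 59, 56, 56, 29, 55, 98, 113, 112, 116, 110, 114, 109, 116, 109, 112, 114, 112, 111, 111, 108, 107, 105, 79, 24, 33, 64, 56, 51]
w14 -100 [56, 60, 53, 53, 30, 61, 103, 111, 108, 115, 116, 111, 111, 111, 116, 111, 112, 112, 111, 110, 114, 106, 104, 44, 30, 44, 57, 55, 60]
w14 -95 [60, 59, 67, 54, 29, 70, 101, 109, 114, 112, 109, 113, 114, 115, 109, 111, 112, 115, 108, 108, 112, 108, 102, 66, 32, 59, 56, 59, 66]
w14 -85 [74, 69, 74, 71, 81, 86, 98, 108, 114, 114, 121, 71, 20, 32, 20, 33, 23, 92, 113, 116, 112, 111, 104, 79, 128, 154, 106, 108, 110]
w
[... 6240 characters left out ...]
, 169, 177, 174, 177, 176, 176, 176, 176, 178, 173, 172, 176, 175, 173, 175, 122, 70, 66, 113, 170, 107, 112, 107, 109]
w9 104 [106, 79, 64, 71, 174, 159, 154, 161, 159, 159, 159, 154, 154, 161, 155, 151, 159, 160, 153, 159, 139, 93, 97, 111, 159, 110, 110, 106, 104]
w9 106 [84, 75, 67, 69, 149, 154, 148, 170, 171, 168, 167, 169, 166, 163, 166, 162, 160, 158, 161, 153, 155, 174, 171, 167, 171, 105, 111, 110, 105]
w9 108 [100, 81, 91, 77, 78, 93, 91, 80, 97, 80, 73, 80, 84, 71, 69, 74, 80, 73, 74, 82, 87, 93, 100, 107, 106, 104, 105, 107, 105]
w9 110 [112, 111, 104, 112, 109, 114, 108, 112, 107, 109, 107, 108, 112, 98, 109, 110, 110, 102, 111, 112, 108, 105, 110, 106, 106, 105, 106, 109, 108]
```

The long trough's edges fall within 1 mm of the estimate. I lower the thermometer.

Request:
{"fn": "carry_out", "kwargs": {
  "moves": [
    [5,0,-1.6,25,0,0,0],
    [5,0,0,25,0,0,0],
    [5,0,0,18,0,0,0],
    [5,0,0,8,0,0,0],
    [5,0,0,4,0,0,0],
    [5,0,0,2,0,0,0],
    [5,0,0,0,0,0,0],
    [5,0,0,0,0,0,0]
  ]
}}

```text
time_s: 26.35
position: [571.1, 93.7, 11.0]
eef_rot: [-180.0, -0.1, -15.0]
contact_force: [0.7, -0.4, -0.5]
width: 21.0
finger_force: 44.6
```

Request:
{"fn": "carry_out", "kwargs": {
  "moves": [
    [5,0,0,2,0,0,0],
    [5,0,0,1,0,0,0],
    [5,0,0,0.5,0,0,0],
    [5,0,0,0,0,0,0]
  ]
}}

```text
time_s: 26.75
position: [570.5, 93.7, 6.8]
eef_rot: [-180.0, 0.0, -15.0]
contact_force: [-0.3, -0.0, -0.8]
width: 21.0
finger_force: 44.7
```

Request:
{"fn": "carry_out", "kwargs": {
  "moves": [
    [5,0,0,0.5,0,0,0],
    [5,0,0,0,0,0,0],
    [24,0,0,0,0,0,0],
    [30,0,0,0,0,0,0],
    [40,0,0,0,0,0,0],
    [45,0,0,0,0,0,0],
    [45,0,0,-10,0,0,0],
    [45,0,0,-30,0,0,0],
    [45,0,0,-45,0,0,0],
    [60,0,0,-45,0,0,0],
    [85,0,0,-45,0,0,0],
    [85,0,0,-45,0,0,0]
  ]
}}

```text
time_s: 27.95
position: [570.1, 93.6, 229.0]
eef_rot: [-180.0, -0.0, -15.0]
contact_force: [0.9, 0.3, 0.3]
width: 84.5
finger_force: 0.0
```

Request:
{"fn": "carry_out", "kwargs": {
  "moves": [
    [85,0,0,-40,0,0,0],
    [85,0,0,-40,0,0,0],
    [85,0,0,-20,0,0,0],
    [85,0,0,0,0,0,0],
    [85,0,0,0,0,0,0]
  ]
}}

```text
time_s: 28.45
position: [570.2, 93.6, 326.5]
eef_rot: [-180.0, -0.0, -15.0]
contact_force: [-0.3, -0.0, -0.2]
width: 85.0
finger_force: 0.0
```

Run:
```python
from h import *
d=snap("wrist","w15"); s=snap("side","s15"); c=snap("scene","c15"); goto(600,0,400)
cv2.imwrite("pics/fin.png",cv2.resize(d["color"],(800,600),interpolation=cv2.INTER_CUBIC))
```

```text
pos [569.7  93.5 324.8] [ 1.799e+02  1.000e-01 -1.500e+01] j6 114.0 w 85.1 t 28.6
shift [ 53.3  82.6 -75.2] turn [0.001 0.002 0.   ]
```

View pics/fin.png

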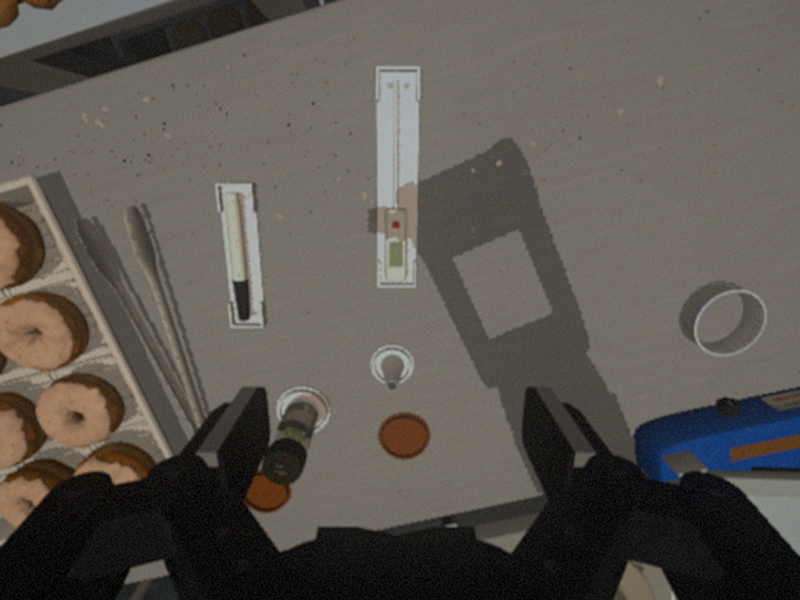

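The final wrist view shows all four tools in their holders: thermometer from (396,80) to (396,281) in the long trough, and pen from (234,192) to (243,320) in the short one. The nozzle is at (392,365) and the jar at (303,405), each in its cup. The cutter is still standing at (730,322).

```bash
python3 -c "
from cell import env; print(env.close_job())"
```

```text
the job is handed in; nothing more can be done
None
```

The job is handed in: the final wrist image showed the jar, nozzle, thermometer and marker in their white holders and released, with the cutter standing and never touched; no verdict came back.

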